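Clear the pan handle and free the top nested cup

ROBOT

A 6-joint arm with a two-finger parallel gripper is mounted at the origin on the work surface. World frame = base frame: x ahead of the robot, y to its left, z up, the work surface at z = 0. Lengths are in mm, angles in rad, forces in N, time in s.
With the tool pointing down it reaches from about 400 to 925 mm from the base axis. Payload 12.5 kg.
Tool frame: the origin (TCP) lies midway between the tips of the shut fingers; the grasp point (between the pads) lies 19 mm behind it; y points along the fingers, x is the direction in which the jaws open and shut, and the axes are right-handed (so a half turn about y gives the same grasp; the last joint's range is limited). The gripper opens to 95 mm and grips with 3 to 60 N. Pads are 20 mm wide; open, the fingers measure 119 mm over their backs; the gripper's body (75 mm by 180 mm) begins 59 mm behind the grasp point.
Start: joints at [-1.397, 0.491, 1.559, -0, 1.092, -0.106], TCP at [172.625, -600.706, 214.661] pointing down, gripper open.
Joint ranges: [-3.1, 3.1], [-0.84, 2.19], [0.05, 2.79], [-1.13, 4.28], [0.06, 2.93], [-2.69, 2.69]. Speed limits (rad/s): [2.22, 2.22, 2.79, 3.14, 3.14, 3.14].

INTERFACE

Orientations are given as [roll, pitch, yaw] about the fixed x, y, z axes, in that order (R = Rz(yaw) Ry(pitch) Rx(roll)).
In Python, from cell import env, vision, job gives the robot as it stands.
- The arm moves only by the shell command python3 -m crank 'ROWS' [OPENING]. ROWS is JSON, a list of rows, each a list of 6 numbers: the shift along the tool's x, y, z in mm, then the turn, a rotation vector about the tool's x, y, z in degrees. In form: [[x, y, z, rx, ry, rz], ...]. A call has 1 to 5 rows; each row is the pose to reach, as a shift and turn from the pose measured when the call began, along the tool's axes at that moment; what a row does not reach only later rows make up. A row lasts 1/10 s, in which the tool goes at most 50 mm and 8.59 degrees, less where a joint would pass 70% of its speed; a pose out of reach is approached as far as the arm can. A call with a gripper value outside its range is refused whole. OPENING is the opening, from 0 (shut) to 1 (fully open), set as the call begins (- or left out, the last holds). The fingers move at their own pace and stop on an object; the grip force is fixed at half the most. Time passes only in rows, so rows that repeat a pose let the fingers close. It gives the time, the measured TCP pose, the force and the opening at its end, in the units of the state.
- env.state(): the state, without advancing time (a new reading comes with each control period).
- vision.read_camera(name): name is "scene" or "top" or "wrist"; returns (picture, depth): 384x512x3 uint8, blue, green, red; 384x512 float32, mm along the optical axis (not along the pixel's ray), 0 where there is no reading.
- vision.calibration(name): a dict with "vertical_fov" (degrees; the focal length in pixels is half the picture's height over the tangent of half this angle, whatever the lens; pixels are square), "cx", "cy" (the principal point, pixels), "pose" (4x4, takes a point from camera to world coordinates). Camera axes: x right, y down, z forward; pixel columns grow to the right and rows downward; lengths in mm; the calibration is good to about 2 mm. A picture is of the moment at which its call begins: read the wrist's pose just before it. calibration takes no time and is no camera call; for the wrist camera it gives the pose at the moment of the call.
- job.job_done(): hands the job in, once; it reports no verdict.
The state is a dict: "t": time; "joints": joint angles; "qvel": joint speeds; "tau": joint torques, N m; "eef_pos": TCP position; "tcp_rot": TCP orientation; "ft_force": force on the tool from outside, world axes, zero at the start; "moment": the same for the moment, N m; "opening": opening from 0.0 (shut) to 1.0 (fully open).
Only numpy, scipy, OpenCV 4.12 (cv2) and the standard library are available. Lean on these libraries where they do the work, as an engineer would, in place of code of your own. Each camera call takes 0.05 s, during which the arm holds its last target.

TASK

First take the milk pan's handle, which sticks out sideways over the wooden tile, and swing it round towards the back of the hob (away from the robot) until its tip lies within the hob's outline, leaving the pan standing on its cooking circle. Then pull the stuck top cup straight up off the nested stack and set it down gently, upright, in the middle of the wooden tile. Leave the other things where they stand.

Things in the scene. Friction and masses are not known exactly. Their poses are not given: they have to be found in the camera images.
- hob: Fixed low portable hob, 380 (its x) x 270 (its y) x 50 mm high, steel sides, black top. Origin: centre of its underside. Its x axis points to its back edge, roughly away from the robot; its y axis towards the side where the wooden tile lies.
- hob_circle (a point): Centre of the grey cooking circle (80 mm radius, drawn on the hob's top), 50 mm in front (-x) of the hob's centre, at the height of the hob's top.
- pan: Loose stainless milk pan, 0.6 kg, 140 mm diameter, 70 mm high, near the middle of the cooking circle. Origin: centre of its underside; its x axis runs from the pan's axis along its single straight handle. It turns and slides freely on the hob, so swing the handle in an arc about the pan's axis. At the start the handle sticks out over the tile, 75 to 105 degrees from the hob's x.
- handle_grip (a point): Middle of the handle, 145 mm from the pan's axis, 58 mm above the pan's underside: a good place to pinch it from above. The handle is a level dark wooden bar 18 mm wide, 14 mm thick, the wood reaching from 90 to 205 mm from the pan's axis.
- handle_tip (a point): Outer end of the handle, 205 mm from the pan's axis.
- tile: Fixed square pale wooden tile, 110 x 110 x 10 mm, lying on the table beside the hob. Origin: centre of its underside.
- tile_top (a point): Centre of the tile's upper face.
- stack: Fixed stand: plywood foot 90 x 90 x 12 mm carrying two white porcelain cups, 64 mm outer diameter, nested one in the other and held fast (they do not move). Upper rim of these fixed cups 92 mm above the table. Origin: centre of the foot's underside.
- stack_mouth (a point): Centre of the rim of the upper fixed cup, 92 mm above the table; the top cup's shoulder rests on it. Sprung silicone nubs in this mouth hold the top cup by friction: pulling it out takes about 6 to 14 N with its weight over the first 25 mm, then it comes loose; clear when lifted 34 mm. Radial play 2 mm.
- cup: The top cup, loose, white porcelain, about 0.17 kg, 74 mm high. Upper part: straight round collar, 64 mm diameter with a 1 mm rolled rim, 40 mm high, wall 6.5 mm, all of it free above the fixed cups and grippable across its outside from above. Lower part: 52 mm diameter, 34 mm high, tapering to a 44 mm foot, sunk in the stack at the start. Origin: centre of its underside, z up; nested it is 58 mm above the table.
- cup_rim (a point): Centre of the top cup's mouth, 74 mm above its underside (132 mm above the table when nested).
- canister: Bystander: loose lidded plastic canister, 80 mm diameter, 100 mm high. Origin: centre of its underside.
- test_cup: Bystander: loose small white porcelain cup without a shoulder, 60 mm diameter, 50 mm high, standing alone. Origin: underside.
- sieve: Bystander: loose stainless mini sieve, 72 mm diameter, 34 mm high, its thin handle reaching 135 mm along its x and resting on the table. Origin: underside of the bowl.
- pick: Bystander: loose pick tool lying flat, 165 mm long, 13 mm wide, 11 mm high, along its x.
- bowl: Bystander: loose blue bowl, 120 mm diameter, 55 mm high.
Things that resemble listed ones, but are neither listed nor needed, are in the scene too. What is shaped like the cup but red or yellow is not meant. Leave any blue or red look-alike of the tile alone.

How it is judged (in metres and radians):
On the way, in this order (a step that is already met when the one before it is completed fails the run):
1. the pan's handle is swung towards the hob's back, its tip within the hob's outline, the pan still on its circle (y of handle_tip in the frame of hob between -0.135 and 0.135 m and x of handle_tip in the frame of hob above 0 m and distance between pan and hob_circle below 0.03 m and angle between pan's own z axis and vertical below 0.1 rad), for 0.2 s.
2. the top cup is lifted straight up, upright, clear of the stack (z of cup in the frame of stack_mouth above 0.003 m and horizontal distance between cup and stack_mouth below 0.02 m and angle between cup's own z axis and vertical below 0.25 rad), for 0.04 s.
At the end, for the whole second after the job is handed in: The cup is upright (0.1 rad), at rest on the tile, within 25 mm of its centre; the pan is upright, at rest, within 30 mm of the cooking circle's centre, its handle towards the hob's back half, the tip within the hob's side edges (135 mm either side of the middle) (all of step 1 and horizontal distance between cup and tile_top below 0.025 m and z of cup in the frame of tile_top between -0.004 and 0.004 m and angle between cup's own z axis and vertical below 0.1 rad and linear speed of each of cup, pan below 0.02 m/s); the robot touches nothing.
It fails at once if the cup is tipped by more than 0.5 rad (angle between cup's own z axis and vertical above 0.5 rad).
It fails at once if the pan is tipped by more than 0.3 rad (angle between pan's own z axis and vertical above 0.3 rad).
It fails at once if the cup is dropped or pressed on the tile with more than 40 N (contact force between cup and tile above 40 N).
It fails at once if a bystander is moved by more than 30 mm (distance of any of canister, test_cup, sieve, pick, bowl from where it was at the start of the episode above 0.03 m).
It also fails if it takes over 59 s, if anything falls off the work surface, if the arm or the gripper's body presses on something with over 40 N, if the wrist force passes 120 N, or if a joint passes its speed limit or range.

## Working session

There is one attempt and no reset: what is moved stays moved. The work goes in short steps, Python scripts to look and compute and a shell command to move; the robot and the scene stay as the last step left them, time stands still between calls to the robot, and variables do not carry over. Pictures are saved under pics/ and viewed, and the job is handed in when it is done.

```bash
ls; mkdir -p pics
cat > h.py <<'E'
import numpy as np, cv2
from cell import env, vision, job
def cam(name,fn=None):
    c=vision.calibration(name); im,d=vision.read_camera(name)
    im=np.array(im);d=np.array(d)
    if fn: cv2.imwrite('pics/'+fn,im); np.savez('pics/'+fn[:-4]+'.npz',im=im,d=d,pose=np.array(c['pose']),k=[c['vertical_fov'],c['cx'],c['cy']])
    return im,d,c
def load(fn):
    z=np.load('pics/'+fn+'.npz'); return z['im'],z['d'],dict(pose=z['pose'],vertical_fov=z['k'][0],cx=z['k'][1],cy=z['k'][2])
def cloud(d,c):
    f=d.shape[0]/2/np.tan(np.radians(c['vertical_fov'])/2)
    v,u=np.mgrid[:d.shape[0],:d.shape[1]]
    P=np.stack([(u-c['cx'])/f*d,(v-c['cy'])/f*d,d],-1)
    T=np.array(c['pose']); W=P@T[:3,:3].T+T[:3,3]
    W[d<=0]=np.nan
    return W
def p(*a):
    np.set_printoptions(precision=2,suppress=True); print(*a)
E
python3 - <<'E'
from h import *
for n in ('scene','top'):
    im,d,c=cam(n,n+'0.png'); p(n,c['vertical_fov'],c['cx'],c['cy']); p(np.array(c['pose']))
p(env.state())
E
```

```text
pics
scene 49.30032290682341 259.70626130332846 191.72007386803307
[[  -0.58    0.62   -0.54 1168.04]
 [   0.82    0.44   -0.37  478.86]
 [   0.01   -0.66   -0.76 1031.37]
 [   0.      0.      0.      1.  ]]
top 56.92236113469888 259.8594303233591 192.80402433563262
[[  -0.03   -0.99    0.13  354.45]
 [  -1.      0.03    0.01   11.73]
 [  -0.01   -0.13   -0.99 1136.35]
 [   0.      0.      0.      1.  ]]
{'t': 0.1, 'joints': array([-1.4 ,  0.49,  1.56,  0.  ,  1.09, -0.11]), 'qvel': array([-0., -0., -0.,  0., -0., -0.]), 'tau': array([  0.  , -61.36, -25.86,   0.07,   0.05,  -0.  ]), 'eef_pos': array([ 172.61, -600.48,  214.14]), 'tcp_rot': array([-1.57,  0.  , -1.29]), 'ft_force': array([-0.36,  0.19, -0.11]), 'moment': array([ 0.02, -0.03,  0.02]), 'opening': 0.9987397687640668}
```

View pics/top0.png

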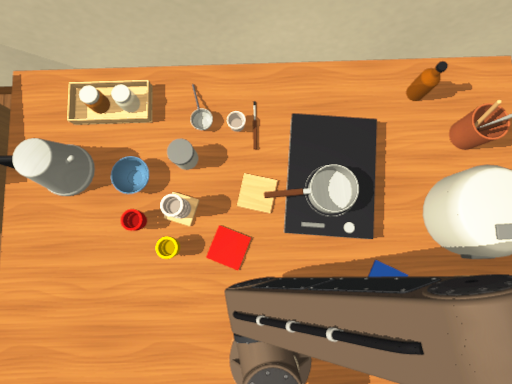

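View pics/scene0.png

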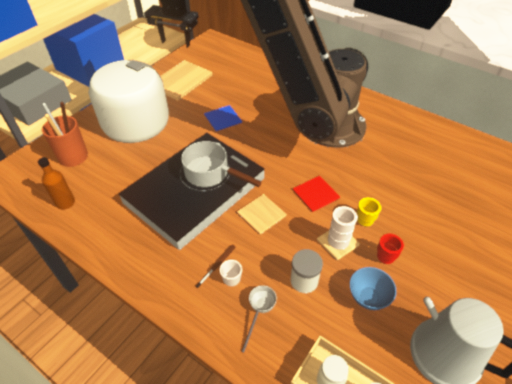

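The top view shows the hob near (332,175), the pan at (332,189) with its handle tip at (264,195), the tile at (258,193), the stack at (176,207), and the canister, pick, test cup and sieve farther back. Next I measure these.

Run:
```python
from h import *
def circ(P):
    A=np.c_[2*P[:,:2],np.ones(len(P))]; s=np.linalg.lstsq(A,(P[:,:2]**2).sum(1),rcond=None)[0]
    return s[:2],np.sqrt(s[2]+s[:2]@s[:2])
def run(n,boxes):
    im,d,c=load(n); W=cloud(d,c); u=np.tile(np.arange(512),(384,1)); v=np.tile(np.arange(384)[:,None],(1,512))
    g=lambda b:(u>b[0])&(u<b[2])&(v>b[1])&(v<b[3])
    R={}
    z=W[...,2]
    m=g(boxes['hob'])&(z>35)&(z<65)
    pts=W[m]; r=cv2.minAreaRect(pts[:,:2].astype(np.float32)); p(n,'hob',r,np.median(pts[:,2]))
    m=g(boxes['pan'])&(z>112)&(z<135); pts=W[m]
    p('pan rim',circ(pts),len(pts),np.median(pts[:,2]))
    hs=cv2.cvtColor(im,cv2.COLOR_BGR2HSV)
    m=g(boxes['handle'])&(z>90)&(z<130); pts=W[m]
    if len(pts)>5: p('handle',pts[:,:2].min(0),pts[:,:2].max(0),np.median(pts[:,2]),len(pts)); r=cv2.minAreaRect(pts[:,:2].astype(np.float32)); p(r)
    m=g(boxes['tile'])&(z>5)&(z<18); pts=W[m]; p('tile',cv2.minAreaRect(pts[:,:2].astype(np.float32)),np.median(pts[:,2]))
    m=g(boxes['stack'])&(z>124)&(z<140); pts=W[m]; p('cup',circ(pts),len(pts),np.median(pts[:,2]),pts[:,:2].min(0),pts[:,:2].max(0))
    m=g(boxes['stack'])&(z>7)&(z<20); pts=W[m]; p('foot',cv2.minAreaRect(pts[:,:2].astype(np.float32)))
    for k,b in boxes.items():
        if k.startswith('o_'):
            pts=W[g(b)&(z>8)&(z<160)]; p(k,pts.min(0),pts.max(0))
run('top0',dict(hob=(280,105,385,245),pan=(300,160,365,222),handle=(258,183,304,205),tile=(230,168,280,218),stack=(155,188,203,228),
 o_can=(165,137,200,171),o_test=(226,110,247,131),o_pick=(248,98,262,152),o_sieve=(188,82,215,132),o_bowl=(108,155,150,195),o_red=(118,206,147,232),o_yel=(153,235,180,260)))
```

```text
top0 hob ((553.7255859375, -205.47116088867188), (271.200927734375, 381.4090881347656), 84.21965026855469) 50.281090224594664
pan rim (array([ 500.2 , -191.68]), np.float64(70.2179081368807)) 231 118.53820485309586
handle [ 478.73 -108.83] [502.77   5.59] 114.69354481010203 257
((490.72625732421875, -51.5155029296875), (18.34522247314453, 115.5006332397461), 3.7905561923980713)
tile ((496.9537353515625, 34.270469665527344), (138.0646514892578, 144.26356506347656), 85.3687744140625) 10.12366433033742
cup (array([463.24, 271.45]), np.float64(29.07995066670314)) 184 131.8740316047256 [432.48 239.48] [496.26 303.62]
foot ((473.89215087890625, 285.9692687988281), (124.13776397705078, 100.47183227539062), 71.0196762084961)
o_can [588.92 216.16   8.26] [668.23 294.   106.6 ]
o_test [709.6   61.36   8.28] [766.91 116.12  54.87]
o_pick [652.36  23.98   8.03] [814.66  36.    14.83]
o_sieve [714.89 168.04   8.01] [882.21 237.28  37.57]
o_bowl [510.42 362.64   8.01] [628.42 480.08  60.85]
o_red [396.11 375.2    8.26] [459.29 440.93  79.08]
o_yel [310.26 269.27   8.04] [375.34 334.13  78.42]
```

Run:
```python
import cv2
im=cv2.imread('pics/top0.png')[90:260,150:390]
cv2.imwrite('pics/top0z.png',cv2.resize(im,None,fx=3.3,fy=3.3,interpolation=2))
```

```text
(no output)
```

View pics/top0z.png

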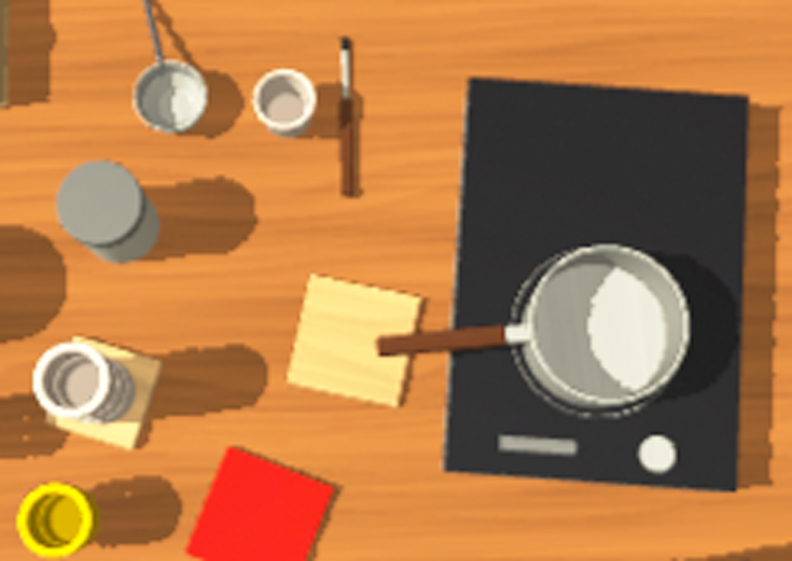

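Run:
```python
from h import *
for n,tb,sb in (('top0',(230,168,282,218),(155,188,203,228)),('scene0',(232,190,292,238),(310,195,362,265))):
    im,d,c=load(n); W=cloud(d,c); z=W[...,2]; v,u=np.mgrid[:384,:512]
    g=lambda b:(u>b[0])&(u<b[2])&(v>b[1])&(v<b[3])
    hs=cv2.cvtColor(im,cv2.COLOR_BGR2HSV)
    m=(g(tb)&(hs[...,2]>190)&(hs[...,0]>16)&(hs[...,0]<30)&(hs[...,1]<170)&(z>6)&(z<16)).astype(np.uint8)
    k,l,s,_=cv2.connectedComponentsWithStats(m); i=1+np.argmax(s[1:,4]); pts=W[l==i]
    p(n,'tile',cv2.minAreaRect(pts[:,:2].astype(np.float32)),len(pts),np.median(pts[:,2]))
    m=g(sb)&(z>124)&(z<140);pts=W[m]
    p('cup',cv2.minEnclosingCircle(pts[:,:2].astype(np.float32)))
    m=g(sb)&(z>8)&(z<17)&(hs[...,2]>150)&(hs[...,0]>16)&(hs[...,0]<30);pts=W[m];p('foot',cv2.minAreaRect(pts[:,:2].astype(np.float32)))
    if n=='scene0':
        pts=W[g((180,140,230,190))&(z>116)&(z<130)]; p('pan',cv2.minEnclosingCircle(pts[:,:2].astype(np.float32)))
        pts=W[g((228,160,265,190))&(z>95)&(z<130)]; p('handle',cv2.minAreaRect(pts[:,:2].astype(np.float32)))
        pts=W[g((118,130,268,245))&(z>40)&(z<60)]; p('hob',cv2.minAreaRect(pts[:,:2].astype(np.float32)))
    else:
        pts=W[g((300,160,365,222))&(z>116)&(z<130)]; p('pan',cv2.minEnclosingCircle(pts[:,:2].astype(np.float32)))
```

```text
top0 tile ((507.00823974609375, 28.988372802734375), (109.5521011352539, 109.22767639160156), 76.44263458251953) 1052 10.2328366765189
cup ((463.24578857421875, 272.5289306640625), 33.05826187133789)
foot ((462.89154052734375, 271.12884521484375), (88.91484832763672, 89.32023620605469), 71.0196762084961)
pan ((499.2554931640625, -183.71731567382812), 82.52513885498047)
scene0 tile ((506.76812744140625, 26.78180694580078), (111.04556274414062, 111.5229721069336), 76.51432037353516) 965 10.240848238496824
cup ((463.1868896484375, 268.74981689453125), 33.518218994140625)
foot ((442.2934265136719, 285.38226318359375), (87.78094482421875, 149.85487365722656), 64.92173767089844)
pan ((499.9083557128906, -186.18185424804688), 84.24098205566406)
handle ((491.5170593261719, -51.60898971557617), (21.39547348022461, 114.81747436523438), 5.406924247741699)
hob ((540.7315063476562, -319.20489501953125), (498.0721435546875, 384.69757080078125), 84.28768920898438)
```

The tile measures (507,28), the cup (463,271) and the pan axis (500,-192). The handle runs at 93.8°, its middle at (491,-52). The sizes match the given ones.

```bash
cat >> h.py <<'E'
from scipy.spatial.transform import Rotation as Ro
def goal(x,y,z,yawdeg,n=1,t=[-90,0]):
    s=env.state(); R=Ro.from_euler('xyz',s['tcp_rot']); G=Ro.from_euler('xyz',[t[0],t[1],yawdeg],degrees=True)
    dp=R.inv().apply(np.array([x,y,z])-s['eef_pos']); rv=(R.inv()*G).as_rotvec(degrees=True)
    p('t',s['t'],'pos',s['eef_pos'],'rot',np.degrees(s['tcp_rot']),'open',s['opening'],'F',s['ft_force'],'row',dp,rv)
E
python3 -c "
from h import *
goal(490.7,-53,214,3.8)"
python3 -m crank '[[-438,0,457,0,-77.7,0],[-438,0,457,0,-77.7,0],[-438,0,457,0,-77.7,0],[-438,0,457,0,-77.7,0],[-438,0,457,0,-77.7,0]]' 1; python3 -c "
from h import *
goal(490.7,-53,214,3.8)"
```

```text
t 0.1 pos [ 172.61 -600.48  214.14] rot [-89.99   0.05 -73.97] open 0.9987397687640668 F [-0.36  0.19 -0.11] row [-438.32    0.6   456.93] [ -0.04 -77.77  -0.04]
t: 0.6
eef_pos: [298.8, -382.7, 214.5]
tcp_rot: [-1.57, 0.0, -0.535]
ft_force: [1.4, -0.7, -0.5]
opening: 0.999
t 0.6 pos [ 298.77 -382.71  214.5 ] rot [-89.96   0.02 -30.67] open 0.9986627822401093 F [ 1.37 -0.73 -0.49] row [ -3.09   0.75 381.49] [ -0.04 -34.47  -0.01]
```

```bash
python3 -m crank '[[-3,0,381,0,-34.5,0],[-3,0,381,0,-34.5,0],[-3,0,381,0,-34.5,0],[-3,0,381,0,-34.5,0],[-3,0,381,0,-34.5,0]]' 1; python3 -c "
from h import *
goal(490.7,-53,214,3.8)"
```

```text
t: 1.1
eef_pos: [424.4, -166.4, 214.8]
tcp_rot: [-1.57, -0.0, 0.072]
ft_force: [0.4, -1.1, 0.4]
opening: 1.001
t 1.1 pos [ 424.38 -166.45  214.77] rot [-89.96  -0.01   4.13] open 1.0014026675829735 F [ 0.44 -1.08  0.4 ] row [ 74.32   0.86 108.38] [-0.04  0.33  0.01]
```

```bash
python3 -m crank '[[74,0,108,0,0,0],[74,0,108,0,0,0],[74,0,108,0,0,0],[74,0,108,0,0,0]]' 1; python3 -c "
from h import *
goal(490.7,-53,87,3.8)
cam('wrist','w1.png');cam('top','t1.png')
im,d,c=load('w1');W=cloud(d,c);z=W[...,2]
m=(z>98)&(z<130)&(W[...,1]>-95)&(W[...,1]<10)&(abs(W[...,0]-490)<35);q=W[m];p(len(q),cv2.minAreaRect(q[:,:2].astype(np.float32)) if len(q) else 0)
"
```

```text
t: 1.5
eef_pos: [491.6, -50.4, 214.6]
tcp_rot: [-1.57, -0.0, 0.076]
ft_force: [-0.4, -0.1, -0.6]
opening: 1.001
t 1.5 pos [491.61 -50.43 214.58] rot [-89.93  -0.01   4.36] open 1.0006602716907698 F [-0.4  -0.13 -0.62] row [ -1.13 127.57  -2.64] [-0.07  0.56  0.01]
1674 ((488.93585205078125, -45.11030960083008), (17.26815414428711, 99.91432189941406), 3.808838367462158)
```

View pics/w1.png

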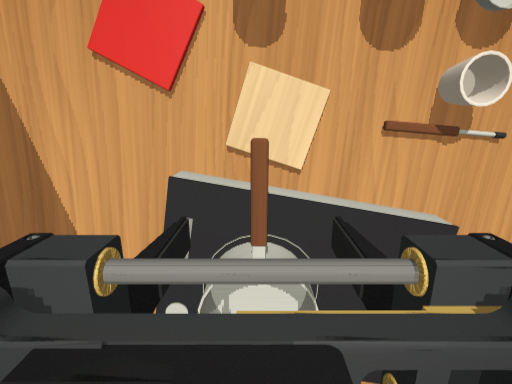

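The wrist picture shows the handle (260,190) midway between the open fingers. I'll descend and pinch.

```bash
python3 -m crank '[[-2,127,-2,0,0.5,0],[-2,127,-2,0,0.5,0],[-2,127,-2,0,0.5,0],[-2,127,-2,0,0.5,0]]' 1;python3 -m crank '[[0,0,0,0,0,0],[0,0,0,0,0,0],[0,0,0,0,0,0],[0,0,0,0,0,0],[0,0,0,0,0,0]]' 0; python3 -c "
from h import *
goal(490.7,-53,87,3.8)"
```

```text
t: 2.0
eef_pos: [486.1, -55.8, 84.7]
tcp_rot: [-1.568, 0.007, 0.063]
ft_force: [0.1, -0.2, 0.7]
opening: 1.0
t: 2.5
eef_pos: [486.4, -55.9, 85.4]
tcp_rot: [-1.568, 0.006, 0.064]
ft_force: [-0.0, 0.5, 0.1]
opening: 0.633
t 2.5 pos [486.38 -55.88  85.44] rot [-89.87   0.32   3.64] open 0.6331370906937409 F [-0.03  0.5   0.12] row [ 4.49 -1.58  2.61] [-0.13 -0.16 -0.32]
```

```bash
python3 -m crank '[[3,0,0,0,0,0],[3,0,0,0,0,0],[3,0,0,0,0,0],[3,0,0,0,0,0],[3,0,0,0,0,0]]' 0;python3 -m crank '[[0,0,0,0,0,0],[0,0,0,0,0,0],[0,0,0,0,0,0],[0,0,0,0,0,0],[0,0,0,0,0,0]]' 0; python3 -c "
from h import *
goal(490.7,-53,87,3.8)"
```

```text
t: 3.0
eef_pos: [489.3, -55.6, 85.4]
tcp_rot: [-1.568, 0.006, 0.064]
ft_force: [-0.2, -0.9, -0.7]
opening: 0.214
t: 3.5
eef_pos: [489.4, -55.6, 85.4]
tcp_rot: [-1.568, 0.006, 0.064]
ft_force: [1.4, 0.8, 0.0]
opening: 0.187
t 3.5 pos [489.42 -55.64  85.38] rot [-89.87   0.32   3.65] open 0.18663106300311846 F [1.37 0.82 0.04] row [ 1.44 -1.62  2.56] [-0.13 -0.15 -0.32]
```

Pinched: opening 17.7 mm against an 18 mm handle, 137 mm from the pan's axis. I'll swing in 4° rows.

```bash
python3 -m crank '[[9.6,0,-0.3,0,4,0],[19.1,0,-1.3,0,8,0],[28.5,0,-3,0,12,0],[37.8,0,-5.3,0,16,0],[46.9,0,-8.3,0,20,0]]' 0
cat > arc.py <<'E'
from h import *
import sys
s=env.state();q=s['eef_pos'];C=np.array([500,-192.]);v=q[:2]-C
p('r',np.hypot(*v),'dir',np.degrees(np.arctan2(v[1],v[0])),'yaw+90',90+np.degrees(s['tcp_rot'][2]),s['tcp_rot'],q,s['ft_force'],s['moment'],s['opening'],s['t'])
E
python3 arc.py
```

```text
t: 4.0
eef_pos: [536.4, -60.5, 85.2]
tcp_rot: [-1.57, 0.008, -0.289]
ft_force: [-2.6, 3.6, 3.5]
opening: 0.19
r 136.48233232473478 dir 74.54611787953793 yaw+90 73.42883908157884 [-1.57  0.01 -0.29] [536.37 -60.45  85.2 ] [-2.61  3.56  3.53] [ 0.61  0.35 -0.22] 0.19026637856904743 4.0
```

Tracking is good and forces are small, so I'll continue.

```bash
python3 -m crank '[[9.6,0,-0.3,0,4,0],[19.1,0,-1.3,0,8,0],[28.5,0,-3,0,12,0],[37.8,0,-5.3,0,16,0],[46.9,0,-8.3,0,20,0]]' 0
python3 arc.py
python3 -m crank '[[9.6,0,-0.3,0,4,0],[19.1,0,-1.3,0,8,0],[28.5,0,-3,0,12,0],[37.8,0,-5.3,0,16,0],[46.9,0,-8.3,0,20,0]]' 0
python3 arc.py
```

```text
t: 4.5
eef_pos: [578.8, -81.2, 85.0]
tcp_rot: [-1.572, 0.009, -0.642]
ft_force: [-2.1, 5.1, 4.7]
opening: 0.185
r 135.96813623232148 dir 54.55599011995088 yaw+90 53.21843145380072 [-1.57  0.01 -0.64] [578.85 -81.23  84.99] [-2.13  5.14  4.65] [ 0.68  0.18 -0.24] 0.18450106772712177 4.5
t: 5.0
eef_pos: [611.6, -115.5, 84.8]
tcp_rot: [-1.575, 0.009, -0.995]
ft_force: [0.1, 4.8, 4.6]
opening: 0.189
r 135.28578640508394 dir 34.41920458076516 yaw+90 32.99836352888124 [-1.57  0.01 -0.99] [ 611.6  -115.53   84.82] [0.13 4.75 4.55] [ 0.74  0.01 -0.31] 0.1887019912781738 5.0
```

```bash
python3 -m crank '[[10.6,0,0,0,4.4,0],[21,0,-0.9,0,8.8,0],[31.3,0,-2.5,0,13.2,0],[41,0,-5,0,17.6,0],[51,0,-8.5,0,22,0]]' 0
python3 arc.py
python3 -c "
from h import *
cam('top','t2.png');goal(0,0,0,0)"
```

```text
t: 5.5
eef_pos: [632.6, -162.6, 84.7]
tcp_rot: [-1.577, 0.008, -1.383]
ft_force: [1.6, 4.9, 3.2]
opening: 0.184
r 135.7874744503207 dir 12.516572768072416 yaw+90 10.764484684089055 [-1.58  0.01 -1.38] [ 632.56 -162.57   84.72] [1.61 4.87 3.19] [ 0.8  -0.16 -0.32] 0.18405011466175775 5.5
t 5.55 pos [ 632.76 -164.04   84.66] rot [-90.37   0.41 -79.54] open 0.1885442651853035 F [0.15 2.51 3.45] row [-275.57   90.47 -591.9 ] [  0.02 -79.54  -0.6 ]
```

View pics/t2.png

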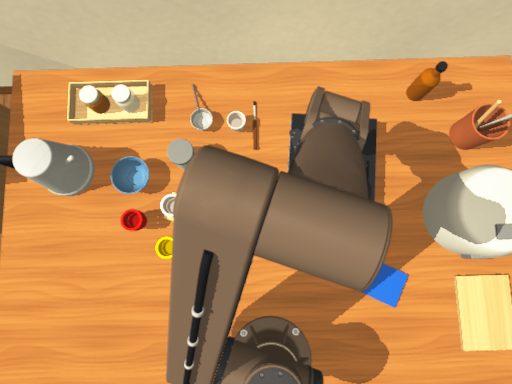

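The arm hides the hob in the top view. I'll release, rise and check.

```bash
python3 -m crank '[[0,0,0,0,0,0],[0,0,0,0,0,0],[0,0,0,0,0,0],[0,0,0,0,0,0],[0,0,0,0,0,0]]' 0.6
python3 -m crank '[[0,-20,0,0,0,0],[0,-60,0,0,0,0],[0,-110,0,0,0,0],[0,-150,0,0,0,0],[0,-150,0,0,0,0]]' 0.6
python3 -c "
from h import *
cam('wrist','w3.png');cam('scene','s3.png');goal(463,271,250,-20)"
```

```text
t: 6.05
eef_pos: [632.7, -163.8, 84.6]
tcp_rot: [-1.577, 0.007, -1.387]
ft_force: [-0.4, 0.2, -0.3]
opening: 0.552
t: 6.55
eef_pos: [635.6, -165.2, 240.7]
tcp_rot: [-1.569, 0.002, -1.387]
ft_force: [0.2, 0.1, -0.0]
opening: 0.599
t 6.65 pos [ 633.85 -164.62  235.23] rot [-90.31   0.37 -79.48] open 0.6011688585222293 F [ 0.14  0.43 -1.02] row [-459.58  -11.32  -88.47] [  0.09 -59.47  -0.5 ]
```

View pics/s3.png

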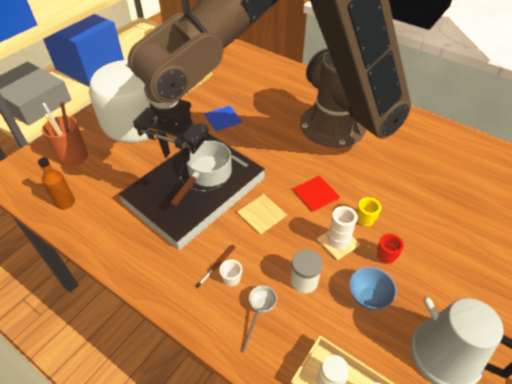

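View pics/w3.png

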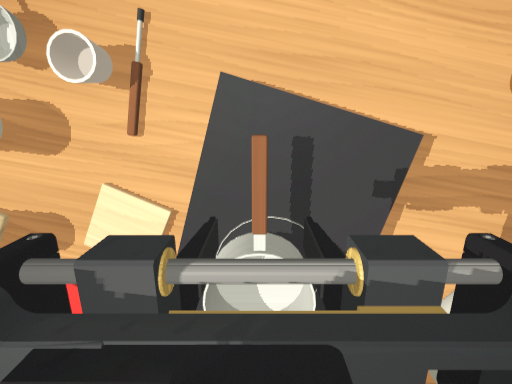

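The pan stands on the hob with its handle swung to the back, the tip near (262,138) in the wrist picture, inside the outline. Next, the cup.

```bash
python3 -c "
from h import *
goal(463,271,235,0)"
python3 -m crank '[[-460,0,-88,0,-79.5,0],[-460,0,-88,0,-79.5,0],[-460,0,-88,0,-79.5,0],[-460,0,-88,0,-79.5,0],[-460,0,-88,0,-79.5,0]]' 1; python3 -c "
from h import *
goal(463,271,235,0)"
```

```text
t 6.65 pos [ 633.85 -164.62  235.23] rot [-90.31   0.37 -79.48] open 0.6011688585222293 F [ 0.14  0.43 -1.02] row [-459.48    3.68  -88.39] [  0.   -79.47  -0.52]
t: 7.15
eef_pos: [541.2, 69.7, 235.2]
tcp_rot: [-1.572, 0.011, -0.631]
ft_force: [1.2, 0.6, 0.7]
opening: 0.96
t 7.15 pos [541.17  69.7  235.19] rot [-90.09   0.64 -36.18] open 0.9598225412240504 F [1.25 0.57 0.73] row [-181.91    2.04  116.35] [ -0.12 -36.18  -0.65]
```

```bash
python3 -m crank '[[-182,2,116,0,-36,-0.6],[-182,2,116,0,-36,-0.6],[-182,2,116,0,-36,-0.6],[-182,2,116,0,-36,-0.6],[-182,2,116,0,-36,-0.6]]' 1;python3 -c "
from h import *
goal(463,271,235,0)"
```

```text
t: 7.65
eef_pos: [460.2, 273.8, 233.5]
tcp_rot: [-1.569, 0.003, 0.005]
ft_force: [0.5, -0.5, 0.7]
opening: 0.996
t 7.65 pos [460.22 273.77 233.47] rot [-89.92   0.16   0.31] open 0.9958739252676749 F [ 0.48 -0.5   0.66] row [ 2.76 -1.55 -2.78] [-0.08  0.31 -0.16]
```

```bash
python3 -m crank '[[3,0,-3,0,0,0],[3,0,-3,0,0,0]]' 1;python3 -c "
from h import *
goal(463,271,100,0)
cam('wrist','w4.png');cam('top','t4.png')
im,d,c=load('w4');W=cloud(d,c);z=W[...,2]
m=(z>126)&(z<140)&(np.hypot(W[...,0]-463,W[...,1]-271)<45);q=W[m];p(len(q),q.min(0),q.max(0),cv2.minEnclosingCircle(q[:,:2].astype(np.float32)) if len(q) else 0)
im,d,c=load('t4');W=cloud(d,c);z=W[...,2]
v,u=np.mgrid[:384,:512]
q=W[(u>300)&(u<365)&(v>155)&(v<225)&(z>112)&(z<135)]
# robust pan rim
from scipy.optimize import least_squares
q=q[np.hypot(q[:,0]-500,q[:,1]+192)<78]
p(least_squares(lambda a:np.hypot(q[:,0]-a[0],q[:,1]-a[1])-a[2],[500,-192,68],loss='soft_l1').x,len(q))
q=W[(z>95)&(z<125)&(np.hypot(W[...,0]-500,W[...,1]+192)>95)&(W[...,0]>580)&(W[...,0]<730)&(W[...,1]>-230)&(W[...,1]<-80)]
p(cv2.minAreaRect(q[:,:2].astype(np.float32)),q.max(0))
"
```

```text
t: 7.85
eef_pos: [462.9, 270.4, 232.1]
tcp_rot: [-1.57, 0.005, 0.006]
ft_force: [1.0, 0.0, -0.4]
opening: 1.0
t 7.85 pos [462.92 270.44 232.13] rot [-89.98   0.29   0.33] open 0.9995997226417521 F [ 0.99  0.05 -0.43] row [  0.75 132.13   0.52] [-0.02  0.33 -0.29]
1332 [429.75 237.63 126.08] [494.61 301.75 134.3 ] ((461.920166015625, 269.50128173828125), 32.855682373046875)
[ 490.96 -186.98   67.96] 194
((641.54296875, -159.48117065429688), (101.32682800292969, 18.619712829589844), 9.90353775024414) [ 692.   -143.68  120.23]
```

View pics/w4.png

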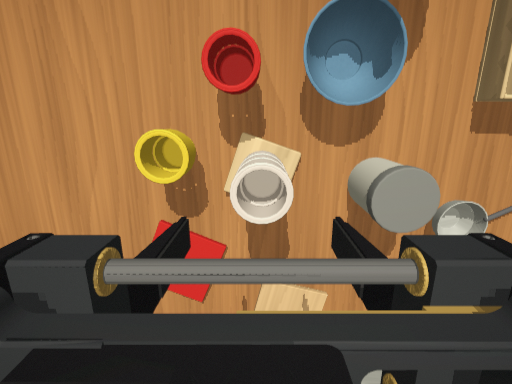

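View pics/t4.png

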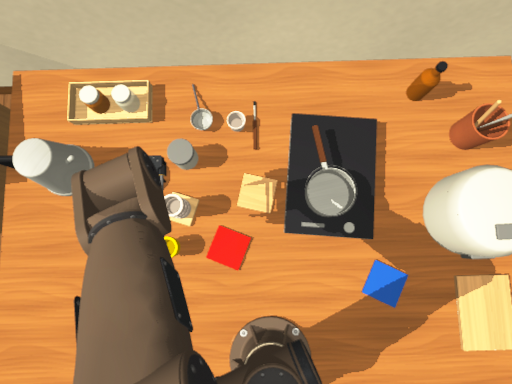

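The cup is centred between the fingers, at (262,190) in the wrist picture. The top view shows the handle at (318,140) and the pan at (330,190). The pan has drifted somewhat, so I'll refine its distance from the circle.

Run:
```python
from h import *
from scipy.optimize import least_squares
im,d,c=load('t4');W=cloud(d,c);z=W[...,2];v,u=np.mgrid[:384,:512]
q=W[(u>280)&(u<385)&(v>105)&(v<245)&(z>40)&(z<60)]
r=cv2.minAreaRect(q[:,:2].astype(np.float32));p(r)
a=np.radians(r[2]-90); ax=np.array([np.cos(a),np.sin(a)]); cc=np.array(r[0])-50*ax; p('circle',cc,np.degrees(a))
for n in ('t4','s3'):
    im,d,c=load(n);W=cloud(d,c);z=W[...,2]
    b=(300,155,365,225) if n=='t4' else (186,138,234,192)
    for lo,hi in((114,128),(117,126)):
        m=(u>b[0])&(u<b[2])&(v>b[1])&(v<b[3])&(z>lo)&(z<hi)&(np.hypot(W[...,0]-493,W[...,1]+189)<80)
        q=W[m]
        f=least_squares(lambda x:np.hypot(q[:,0]-x[0],q[:,1]-x[1])-68.5,[500,-192],loss='soft_l1').x; p(n,f,len(q),'dist',np.hypot(*(f-cc)))
im=cv2.imread('pics/t4.png')[100:250,275:395]; cv2.imwrite('pics/t4z.png',cv2.resize(im,None,fx=4,fy=4,interpolation=2))
```

```text
((553.6763916015625, -205.36056518554688), (271.01446533203125, 381.4062805175781), 84.2334213256836)
circle [ 503.93 -200.34] -5.766578674316406
t4 [ 490.74 -186.97] 186 dist 18.778938869881372
t4 [ 490.68 -187.05] 150 dist 18.759664137619577
s3 [ 491.29 -190.1 ] 160 dist 16.25993678309504
s3 [ 490.95 -189.99] 104 dist 16.597310539468545
```

View pics/t4z.png

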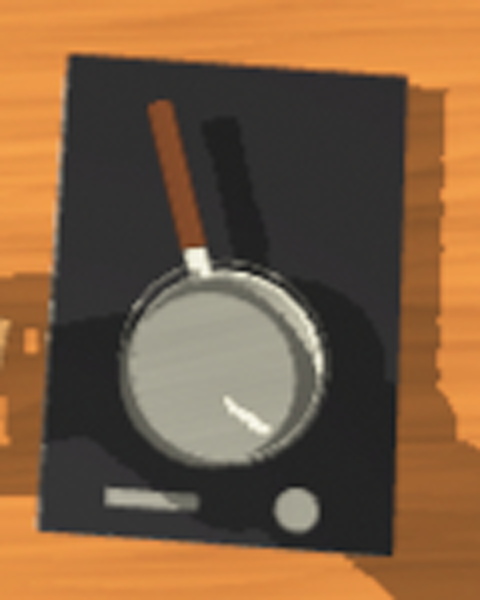

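Pan distance is about 17–19 mm, under 30, and the tip's hob-frame y is about 68 mm, so step 1 holds. Descending on the cup.

```bash
python3 -m crank '[[0,40,0,0,0,0],[0,75,0,0,0,0],[0,105,0,0,0,0],[0,130,0,0,0,0],[0,133,0,0,0,-0.3]]' 1;python3 -c "
from h import *
goal(462.8,270.5,97,0)"
```

```text
t: 8.45
eef_pos: [462.4, 268.1, 97.1]
tcp_rot: [-1.572, 0.003, 0.001]
ft_force: [-0.9, -1.0, 0.4]
opening: 0.999
t 8.45 pos [462.38 268.09  97.11] rot [-90.07   0.18   0.06] open 0.9985453205596562 F [-0.95 -0.99  0.42] row [0.42 0.1  2.41] [ 0.07  0.06 -0.18]
```

```bash
python3 -m crank '[[0,0,2.4,0,0,0],[0,0,2.4,0,0,0],[0,0,2.4,0,0,0],[0,0,2.4,0,0,0],[0,0,2.4,0,0,0]]' 0;python3 -m crank '[[0,0,0,0,0,0],[0,0,0,0,0,0],[0,0,0,0,0,0],[0,0,0,0,0,0]]' 0;python3 -c "
from h import *
goal(462.8,270.5,97,0)"
```

```text
t: 8.95
eef_pos: [462.9, 270.6, 97.9]
tcp_rot: [-1.571, 0.001, 0.001]
ft_force: [-0.1, -0.7, 6.3]
opening: 0.681
t: 9.35
eef_pos: [462.8, 270.6, 98.0]
tcp_rot: [-1.572, 0.002, 0.001]
ft_force: [-0.5, -0.8, 0.2]
opening: 0.678
t 9.35 pos [462.77 270.59  97.98] rot [-90.05   0.09   0.07] open 0.6783727903774815 F [-0.53 -0.79  0.21] row [ 0.03  0.98 -0.09] [ 0.05  0.07 -0.09]
```

Gripped at 64.4 mm, as expected. Pulling straight up slowly.

```bash
python3 -m crank '[[0,-3,0,0,0,0],[0,-6,0,0,0,0],[0,-9,0,0,0,0],[0,-12,0,0,0,0],[0,-15,0,0,0,0]]' 0;python3 -c "
from h import *
goal(462.8,270.5,115,0)"
```

```text
t: 9.85
eef_pos: [462.7, 270.6, 113.2]
tcp_rot: [-1.572, 0.002, 0.001]
ft_force: [-0.4, -0.4, -7.1]
opening: 0.683
t 9.85 pos [462.71 270.6  113.17] rot [-90.05   0.11   0.07] open 0.6830763781532062 F [-0.37 -0.36 -7.08] row [ 0.09 -1.83 -0.1 ] [ 0.05  0.07 -0.11]
```

```bash
python3 -m crank '[[0,-4,0,0,0,0],[0,-8,0,0,0,0],[0,-12,0,0,0,0],[0,-16,0,0,0,0],[0,-20,0,0,0,0]]' 0;python3 -m crank '[[0,-5,0,0,0,0],[0,-10,0,0,0,0],[0,-15,0,0,0,0],[0,-20,0,0,0,0],[0,-25,0,0,0,0]]' 0;python3 -c "
from h import *
goal(462.8,270.5,160,0)
cam('scene','s5.png');cam('wrist','w5.png')
im=cv2.imread('pics/s5.png')[150:280,230:420]; cv2.imwrite('pics/s5z.png',cv2.resize(im,None,fx=4,fy=4,interpolation=2))"
```

```text
t: 10.35
eef_pos: [462.9, 270.7, 133.9]
tcp_rot: [-1.571, 0.001, 0.001]
ft_force: [0.8, -0.8, -1.5]
opening: 0.681
t: 10.85
eef_pos: [462.9, 270.7, 159.3]
tcp_rot: [-1.571, 0.001, 0.001]
ft_force: [0.3, 0.2, -2.4]
opening: 0.679
t 10.85 pos [462.93 270.72 159.33] rot [-90.03   0.07   0.07] open 0.6794429579221783 F [ 0.27  0.23 -2.36] row [-0.14 -0.67 -0.22] [ 0.03  0.07 -0.07]
```

View pics/s5z.png

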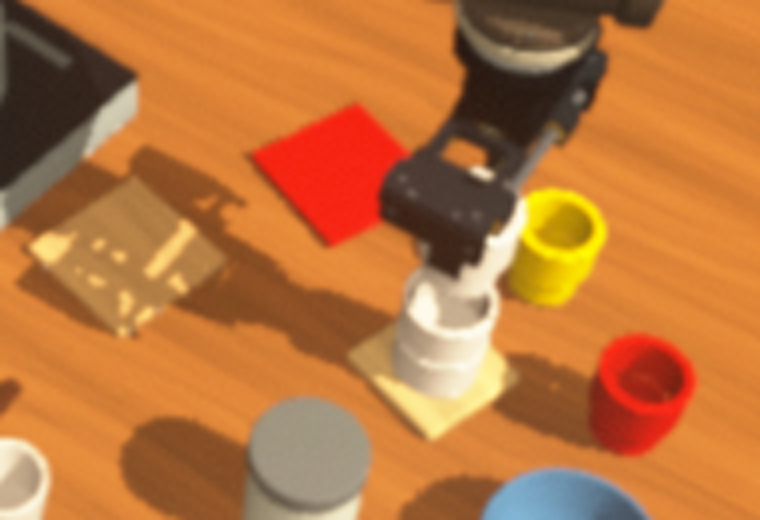

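View pics/w5.png

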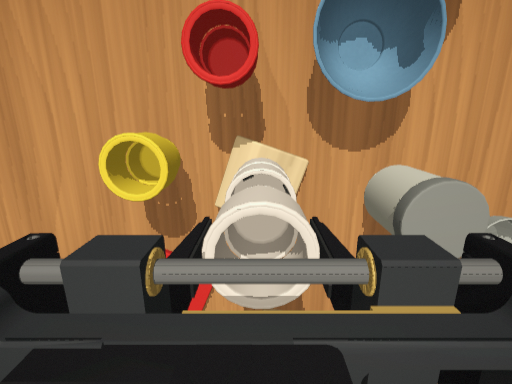

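The cup is out: the stack's open mouth is visible at (445,300) in the zoom, with the cup held above it. I'll check for slip and tilt with the wrist depth.

Run:
```python
from h import *
im,d,c=load('w5');W=cloud(d,c);z=W[...,2]; v,u=np.mgrid[:384,:512]
m=(np.hypot(W[...,0]-463,W[...,1]-271)<36)&(z>184)&(v<245)
q=W[m]; p(len(q),q.min(0),q.max(0),np.percentile(z[m],[50,90,98]))
A=np.c_[q[:,:2]-[463,271],np.ones(len(q))]; k=np.abs(q[:,2]-np.median(q[:,2]))<4
s=np.linalg.lstsq(A[k],q[k,2],rcond=None)[0]; p('slopes,h',s, k.sum())
p(cv2.minEnclosingCircle(q[:,:2].astype(np.float32)))
goal(507,28,165,0)
```

```text
2149 [428.36 275.17 184.03] [497.26 302.9  201.3 ] [193.3  194.24 195.09]
slopes,h [  0.     0.   193.22] 1938
((462.8080139160156, 281.17938232421875), 34.45988464355469)
t 10.95 pos [463.21 270.81 159.61] rot [-90.     0.01   0.07] open 0.6817290047554164 F [-0.09 -0.26 -2.1 ] row [  43.51   -5.38 -242.87] [ 0.    0.07 -0.01]
```

Rim is level at 193 mm, so no slip; contact on the tile is expected at TCP z ≈ 50.4. Carrying it over.

```bash
python3 -m crank '[[2,-4,-12,0,0,0],[7,-6,-40,0,0,0],[13,-6,-75,0,0,0],[20,-6,-110,0,0,0],[26,-6,-145,0,0,0]]' 0;python3 -c "
from h import *
goal(507,28,165,0)"
```

```text
t: 11.45
eef_pos: [489.4, 123.9, 165.7]
tcp_rot: [-1.571, 0.0, 0.001]
ft_force: [0.5, -1.1, -1.9]
opening: 0.681
t 11.45 pos [489.38 123.86 165.73] rot [-90.01   0.01   0.08] open 0.6807198678683649 F [ 0.54 -1.06 -1.95] row [ 17.48   0.75 -95.88] [ 0.01  0.08 -0.01]
```

```bash
python3 -m crank '[[6,0,-35,0,0,0],[11,0,-62,0,0,0],[15,0,-84,0,0,0],[17.5,0,-96,0,0,0],[17.5,0,-96,0,0,0]]' 0;python3 -c "
from h import *
goal(507,28,60,0)"
```

```text
t: 11.95
eef_pos: [507.1, 26.5, 165.8]
tcp_rot: [-1.571, 0.0, -0.001]
ft_force: [-0.4, -0.5, -1.6]
opening: 0.681
t 11.95 pos [507.14  26.53 165.75] rot [-90.02   0.01  -0.04] open 0.6809680127600324 F [-0.38 -0.47 -1.55] row [ -0.12 105.75   1.5 ] [ 0.02 -0.04 -0.01]
```

```bash
python3 -m crank '[[0,25,0,0,0,0],[0,50,1,0,0,0],[0,75,1,0,0,0],[0,95,1,0,0,0],[0,105,1,0,0,0]]' 0;python3 -m crank '[[0,0,0,0,0,0]]' 0;python3 -c "
from h import *
goal(507,28,50.4,0)"
```

```text
t: 12.45
eef_pos: [506.3, 28.4, 59.3]
tcp_rot: [-1.571, 0.002, 0.0]
ft_force: [0.8, 0.0, -2.0]
opening: 0.682
t: 12.55
eef_pos: [505.8, 29.1, 58.5]
tcp_rot: [-1.571, 0.004, 0.001]
ft_force: [-0.6, -0.4, -2.0]
opening: 0.677
t 12.55 pos [505.82  29.06  58.54] rot [-89.99   0.24   0.06] open 0.677322447037335 F [-0.57 -0.37 -1.99] row [ 1.22  8.13 -1.07] [-0.01  0.06 -0.24]
```

Lowering by 1 mm per row, watching the force.

```bash
python3 -m crank '[[0,1,0,0,0,0],[0,2,0,0,0,0],[0,3,0,0,0,0],[0,4,0,0,0,0],[0,5,0,0,0,0]]' 0;python3 -m crank '[[0,0.5,0,0,0,0],[0,1,0,0,0,0],[0,1,0,0,0,0]]' 0
```

```text
t: 13.05
eef_pos: [505.9, 29.0, 53.8]
tcp_rot: [-1.571, 0.004, 0.001]
ft_force: [-0.3, 0.7, -1.0]
opening: 0.679
t: 13.35
eef_pos: [505.9, 29.0, 52.8]
tcp_rot: [-1.571, 0.004, 0.001]
ft_force: [0.2, -0.1, -2.1]
opening: 0.681
```

```bash
python3 -m crank '[[0,0.5,0,0,0,0],[0,1,0,0,0,0],[0,1,0,0,0,0]]' 0
```

```text
t: 13.65
eef_pos: [505.9, 29.0, 51.7]
tcp_rot: [-1.571, 0.004, 0.001]
ft_force: [0.0, 0.8, -1.7]
opening: 0.681
```

```bash
python3 -m crank '[[0,0.5,0,0,0,0],[0,1,0,0,0,0],[0,1,0,0,0,0]]' 0
```

```text
t: 13.95
eef_pos: [505.9, 29.0, 50.6]
tcp_rot: [-1.571, 0.004, 0.001]
ft_force: [-0.3, -0.1, -0.7]
opening: 0.673
```

```bash
python3 -m crank '[[0,0.5,0,0,0,0],[0,0.5,0,0,0,0],[0,0.5,0,0,0,0]]' 0
```

```text
t: 14.25
eef_pos: [505.9, 29.0, 50.1]
tcp_rot: [-1.571, 0.004, 0.001]
ft_force: [0.6, 0.6, -1.8]
opening: 0.678
```

```bash
python3 -m crank '[[0,0.5,0,0,0,0],[0,0.5,0,0,0,0],[0,0.5,0,0,0,0]]' 0;python3 -m crank '[[0,0.5,0,0,0,0],[0,0.5,0,0,0,0],[0,0.5,0,0,0,0]]' 0
```

```text
t: 14.55
eef_pos: [505.8, 29.0, 50.0]
tcp_rot: [-1.571, 0.004, 0.001]
ft_force: [-1.6, -0.0, 4.9]
opening: 0.678
t: 14.85
eef_pos: [505.8, 29.0, 50.0]
tcp_rot: [-1.571, 0.003, 0.001]
ft_force: [-3.0, -0.8, 6.8]
opening: 0.675
```

Contact at z = 50.0, upward force about 7 N. Releasing.

```bash
python3 -m crank '[[0,0,0,0,0,0],[0,0,0,0,0,0],[0,0,0,0,0,0],[0,0,0,0,0,0],[0,0,0,0,0,0]]' 1;python3 -m crank '[[0,-20,0,0,0,0],[0,-50,0,0,0,0],[0,-90,0,0,0,0],[0,-130,0,0,0,0],[0,-170,0,0,0,0]]' 1;python3 -c "
from h import *
cam('wrist','w6.png');goal(350,300,230,0)"
```

```text
t: 15.35
eef_pos: [505.9, 29.0, 49.9]
tcp_rot: [-1.571, 0.003, 0.001]
ft_force: [0.5, -0.3, -0.2]
opening: 0.988
t: 15.85
eef_pos: [506.1, 29.0, 221.5]
tcp_rot: [-1.571, 0.004, 0.001]
ft_force: [-0.2, 0.2, 0.8]
opening: 0.998
t 15.9 pos [508.29  28.97 227.46] rot [-90.03  -0.28   0.06] open 0.995935904598329 F [ 0.85 -0.35  6.08] row [-157.97   -3.44  271.2 ] [0.03 0.06 0.28]
```

View pics/w6.png

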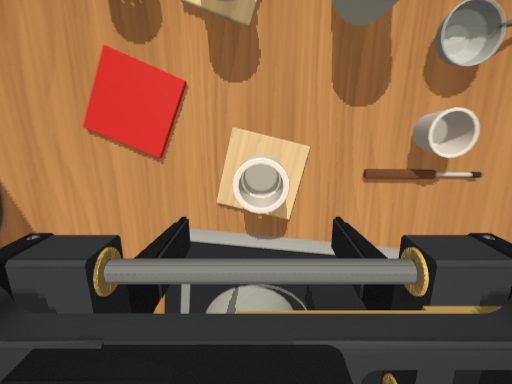

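The cup stands upright on the tile at (262,185). I'll move aside for a final top-view check.

```bash
python3 -m crank '[[-20,-10,50,0,0,0],[-40,-10,100,0,0,0],[-60,-10,150,0,0,0],[-70,-10,200,0,0,0],[-80,-10,240,0,0,0]]' 1;python3 -m crank '[[0,0,0,0,0,0],[0,0,0,0,0,0]]' 1;python3 - <<'E'
from h import *
from scipy.optimize import least_squares
cam('top','t7.png');cam('scene','s7.png'); v,u=np.mgrid[:384,:512]
fit=lambda q,x0,r:least_squares(lambda x:np.hypot(q[:,0]-x[0],q[:,1]-x[1])-r,x0,loss='soft_l1').x
for n in('t7','s7','w6'):
    im,d,c=load(n);W=cloud(d,c);z=W[...,2]
    q=W[(z>79)&(z<92)&(np.hypot(W[...,0]-507,W[...,1]-28)<42)]
    if len(q)>20: p(n,'cup',cv2.minEnclosingCircle(q[:,:2].astype(np.float32)),np.median(q[:,2]),len(q))
    q=W[(z>116)&(z<127)&(np.hypot(W[...,0]-491,W[...,1]+188)<80)]
    if len(q)>20: f=fit(q,[491,-188],68.5);p('pan',f,np.hypot(f[0]-503.9,f[1]+200.3))
s=env.state();p(s['t'],s['ft_force'],s['eef_pos'])
E
```

```text
t: 16.4
eef_pos: [428.4, 265.3, 237.0]
tcp_rot: [-1.571, -0.005, 0.001]
ft_force: [1.2, 0.1, -0.2]
opening: 1.002
t: 16.6
eef_pos: [427.8, 266.2, 236.7]
tcp_rot: [-1.571, -0.005, 0.004]
ft_force: [0.1, -1.4, 0.2]
opening: 0.999
t7 cup ((506.14459228515625, 31.007883071899414), 32.840579986572266) 83.99139063893585 159
pan [ 490.78 -187.13] 18.59479167108372
s7 cup ((505.25067138671875, 29.334171295166016), 34.27434539794922) 83.45452644332431 143
pan [ 491.09 -189.58] 16.699974265152257
w6 cup ((504.53656005859375, 27.78585433959961), 33.00543212890625) 83.27886803246105 1033
16.7 [ 0.05 -0.16 -0.33] [428.53 264.63 236.8 ]
```

View pics/t7.png

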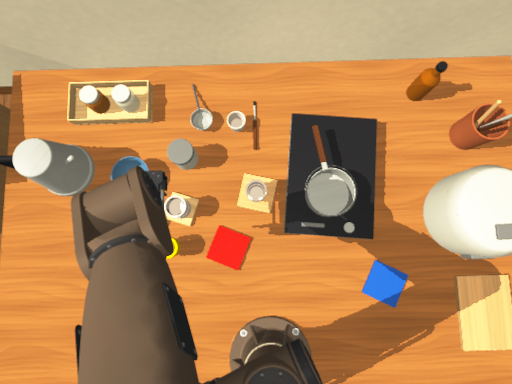

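The cup is within about 3 mm of the tile's middle (257,191), its rim at 84 mm as it should be. The pan is about 17–19 mm from the circle's centre with its handle to the back. The bystanders look unmoved and the robot is clear.

```bash
python3 -c "
from h import *
print(job.job_done())"
```

```text
the job is handed in; nothing more can be done
None
```

I did both parts of the task and handed the job in at about 17 s of robot time; no verdict was reported.

- **Pan:** I pinched the handle, swung it about 80° to the hob's back and released it. The last images put the pan 17–19 mm from the circle's centre (limit 30). The tip was about 68 mm off the hob's midline (limit 135) and in its back half. The pan drifted about 10 mm during the swing. I left it because it was still within the limit.
- **Cup:** I pulled it straight up off the stack. It came out level, without slipping, and the force read at the end of each short move never passed about 7 N. It touched down on the tile with about 7 N (limit 40). It stands upright about 3 mm from the tile's centre, with its rim at the expected 84 mm.
- **Checks:** The cameras disagreed by up to about 3 mm on the pan and cup positions, well within the limits. The bystanders looked unmoved in the last top picture, though the arm partly hid the bowl. The gripper was open and clear of everything when I handed in. No check failed.

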